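# Load the dispatch rack in reverse order

### The arm

A 6-joint arm with a two-finger parallel gripper is mounted at the origin on the work surface. World frame = base frame: x ahead of the robot, y to its left, z up, the work surface at z = 0. Lengths are in mm, angles in degrees, forces in N, time in s.
With the tool pointing down it reaches from about 250 to 800 mm from the base axis. Payload 3.9 kg.
Tool frame: the origin (TCP) lies at the very end of the fingers, on their centre line; the grasp point (between the pads) lies 19 mm behind it; y points along the fingers, x is the direction in which the jaws open and shut, and the axes are right-handed (so a half turn about y gives the same grasp; the last joint's range is limited). The gripper opens to 85 mm and grips with 20 to 120 N. Pads are 22 mm wide; open, the fingers measure 114 mm over their backs; the gripper's body (76 mm by 85 mm) begins 54 mm behind the grasp point. The pads swing forward as they close: fully open they stand 13 mm farther back than shut.
Start: joints at [69.213, 14.897, -7.913, 67.191, 0, 90], TCP at [186.314, 490.818, 195.904] pointing down, gripper open.
Joint ranges: [-159.42, 159.42], [-47.68, 98.78], [-73.54, 78.23], [-108.79, 121.32], [-90, 84.71], [-180, 180]. Speed limits (degrees/s): [147.25, 147.25, 180, 180, 180, 180].

### API

Orientations are given as a 3x3 rotation matrix whose columns are the frame's x, y, z axes.
In Python, from station import manip gives the robot as it stands. The module is installed in compiled form; this text tells all that it offers. Calls block until the motion is done:
- manip.move_ptp(position, orientation): joint-space move of the TCP to a pose.
- manip.line_to(position, velocity=150, rot=None, f_stop=None): straight line of the TCP; rot=None keeps the orientation; velocity is the mean speed in mm/s. With f_stop (N) it stops when the force on the tool has changed by that much, and returns True; else False.
- manip.movej(angles): joint-space move.
- manip.set_gripper(opening): opening from 0.0 (shut) to 1.0 (fully open); the grip force is fixed at half the most; returns when the fingers have stopped.
- manip.sleep(seconds).
- manip.inverse_kinematics(position, orientation): joint angles nearest the present ones, or None.
- manip.get_obs(): the state.
- manip.camera(name): name is "scene" or "top" or "wrist"; returns a dict with "frame" (480x640x3 uint8, red, green, blue), "intrinsics" (3x3 intrinsics, pixels), "extrinsics" (4x4, takes a point from camera to world coordinates). Camera axes: x right, y down, z forward; pixel columns grow to the right and rows downward; lengths in mm; the calibration is good to about 2 mm. The wrist camera is an equidistant fisheye: a pixel r from the principal point sees the ray r / f radians off the axis. A picture is of the moment at which its call begins. There is no depth.
A pose or a line that the arm cannot do raises manip.MotionError and nothing moves.
- manip.finish_job(): hands the job in, once; it reports no verdict.
The state is a dict: "time": time; "q": joint angles; "joint_vel": joint speeds; "effort": joint torques, N m; "ee_pos": TCP position; "tool_rot": TCP orientation; "contact_force": force on the tool from outside, world axes, zero at the start; "torque": the same for the moment, N m; "gripper_width": opening from 0.0 (shut) to 1.0 (fully open).
Only numpy, scipy, OpenCV 4.12 (cv2) and the standard library are available. Lean on these libraries where they do the work, as an engineer would, in place of code of your own. Each camera call takes 0.05 s, during which the arm holds its last target. There are 200 camera calls.

### The job

Move the four taped cartons from their coloured trays on the packing rack into the four bays of the blue dispatch rack, one carton to a bay, in reverse order: the carton at the left end of the packing row goes into the bay at the right end, the next one beside it, and so on. Lower each one gently into its bay (do not drop it or tip it over), leave all four standing upright and square on the bay floors with nothing holding them, and do not push the mug, the tape roll or the stapler away.

Things in the scene. Friction and masses are not known exactly. Their poses are not given: they have to be found in the camera images.
- packing_rack: The packing rack: bare brown wooden board, 90 (x) by 384 (y) by 12 mm high, fixed to the table, with an 8 mm thick cheek 36 mm high at each end. Origin: centre of its underside, on the table. Its y axis runs along the row, z up. Four coloured trays are fixed on it in a row at y = -141, -47, +47, +141 mm, x = 0.
- dispatch_rack: Blue rack, 90 (x) by 384 (y) mm, fixed on the table nearer or farther than the packing rack, nearly parallel to it (y of both to the robot's left). Origin: centre of its underside, on the table; y along the row, z up. Floor 12 mm up. Four empty bays at x = 0, y = -141, -47, 47, 141 mm, inside 76 (x) by 86 (y) mm. Dividers 8 mm thick, tops 36 mm up; long lips 7 mm thick, tops 18 mm up.
- carton_red_centre (a point): Centre (half-way up) of the closed cardboard carton with red tape over its top and round its middle: 50 mm (x) by 64 mm (y) by 66 mm high, loose, rigid, about 0.2 kg (0.15 to 0.28), standing in the red tray at the start. Axes along its sides, z up. Grip it across its 50 mm sides, in its upper half.
- carton_yellow_centre (a point): Centre (half-way up) of the closed cardboard carton with yellow tape over its top and round its middle: 50 mm (x) by 64 mm (y) by 66 mm high, loose, rigid, about 0.2 kg (0.15 to 0.28), standing in the yellow tray at the start. Axes along its sides, z up. Grip it across its 50 mm sides, in its upper half.
- carton_green_centre (a point): Centre (half-way up) of the closed cardboard carton with green tape over its top and round its middle: 50 mm (x) by 64 mm (y) by 66 mm high, loose, rigid, about 0.2 kg (0.15 to 0.28), standing in the green tray at the start. Axes along its sides, z up. Grip it across its 50 mm sides, in its upper half.
- carton_white_centre (a point): Centre (half-way up) of the closed cardboard carton with white tape over its top and round its middle: 50 mm (x) by 64 mm (y) by 66 mm high, loose, rigid, about 0.2 kg (0.15 to 0.28), standing in the white tray at the start. Axes along its sides, z up. Grip it across its 50 mm sides, in its upper half.
- tray_red: Shallow red plastic tray fixed on the packing rack, 82 (x) by 84 (y) mm, rim 8 mm high, floor 3 mm thick. Origin: centre of its underside, 12 mm above the table. The red-taped carton starts in it (within 5 mm of its middle, turned up to 0.12 rad); it shows that carton's place in the row, which is drawn anew each time.
- tray_yellow: Shallow yellow plastic tray fixed on the packing rack, 82 (x) by 84 (y) mm, rim 8 mm high, floor 3 mm thick. Origin: centre of its underside, 12 mm above the table. The yellow-taped carton starts in it (within 5 mm of its middle, turned up to 0.12 rad); it shows that carton's place in the row, which is drawn anew each time.
- tray_green: Shallow green plastic tray fixed on the packing rack, 82 (x) by 84 (y) mm, rim 8 mm high, floor 3 mm thick. Origin: centre of its underside, 12 mm above the table. The green-taped carton starts in it (within 5 mm of its middle, turned up to 0.12 rad); it shows that carton's place in the row, which is drawn anew each time.
- tray_white: Shallow white plastic tray fixed on the packing rack, 82 (x) by 84 (y) mm, rim 8 mm high, floor 3 mm thick. Origin: centre of its underside, 12 mm above the table. The white-taped carton starts in it (within 5 mm of its middle, turned up to 0.12 rad); it shows that carton's place in the row, which is drawn anew each time.
- mug: Bystander: blue mug, 76 mm wide, 90 mm high, loose, at one side of the racks. Origin: centre of its underside.
- tape_roll: Bystander: roll of amber packing tape lying flat, 90 mm wide, 48 mm high, loose, at one side. Origin: centre of its underside.
- stapler: Bystander: black and grey stapler, 150 by 36 mm, 60 mm high, loose, at one side. Origin: centre of its underside.
Things that resemble listed ones, but are neither listed nor needed, are in the scene too. What is shaped like the part that bears carton_white_centre but purple or turquoise is not meant.

How it is judged (in metres and radians):
At the end, for the whole second after the job is handed in: Each carton stands on the floor of the dispatch bay that mirrors its tray's place in the packing row (15 mm across, 13 mm along the rack; centre 39 to 51 mm over the rack's underside), upright within 0.1 rad, square within 0.3 rad, at rest (0.02 m/s, 0.2 rad/s) (x of carton_red_centre in the frame of dispatch_rack between -0.015 and 0.015 m and z of carton_red_centre in the frame of dispatch_rack between 0.039 and 0.051 m and ((y of tray_red in the frame of packing_rack between -0.161 and -0.121 m and y of carton_red_centre in the frame of dispatch_rack between 0.128 and 0.154 m) or (y of tray_red in the frame of packing_rack between -0.067 and -0.027 m and y of carton_red_centre in the frame of dispatch_rack between 0.034 and 0.06 m) or (y of tray_red in the frame of packing_rack between 0.027 and 0.067 m and y of carton_red_centre in the frame of dispatch_rack between -0.06 and -0.034 m) or (y of tray_red in the frame of packing_rack between 0.121 and 0.161 m and y of carton_red_centre in the frame of dispatch_rack between -0.154 and -0.128 m)) and angle between each of carton_red_centre, carton_yellow_centre, carton_green_centre, carton_white_centre's own z axis and vertical below 0.1 rad and angle between the x axis of each of carton_red_centre, carton_yellow_centre, carton_green_centre, carton_white_centre and the x axis of dispatch_rack, either way round below 0.3 rad and linear speed of each of carton_red, carton_yellow, carton_green, carton_white below 0.02 m/s and angular speed of each of carton_red, carton_yellow, carton_green, carton_white below 0.2 rad/s and x of carton_yellow_centre in the frame of dispatch_rack between -0.015 and 0.015 m and z of carton_yellow_centre in the frame of dispatch_rack between 0.039 and 0.051 m and ((y of tray_yellow in the frame of packing_rack between -0.161 and -0.121 m and y of carton_yellow_centre in the frame of dispatch_rack between 0.128 and 0.154 m) or (y of tray_yellow in the frame of packing_rack between -0.067 and -0.027 m and y of carton_yellow_centre in the frame of dispatch_rack between 0.034 and 0.06 m) or (y of tray_yellow in the frame of packing_rack between 0.027 and 0.067 m and y of carton_yellow_centre in the frame of dispatch_rack between -0.06 and -0.034 m) or (y of tray_yellow in the frame of packing_rack between 0.121 and 0.161 m and y of carton_yellow_centre in the frame of dispatch_rack between -0.154 and -0.128 m)) and x of carton_green_centre in the frame of dispatch_rack between -0.015 and 0.015 m and z of carton_green_centre in the frame of dispatch_rack between 0.039 and 0.051 m and ((y of tray_green in the frame of packing_rack between -0.161 and -0.121 m and y of carton_green_centre in the frame of dispatch_rack between 0.128 and 0.154 m) or (y of tray_green in the frame of packing_rack between -0.067 and -0.027 m and y of carton_green_centre in the frame of dispatch_rack between 0.034 and 0.06 m) or (y of tray_green in the frame of packing_rack between 0.027 and 0.067 m and y of carton_green_centre in the frame of dispatch_rack between -0.06 and -0.034 m) or (y of tray_green in the frame of packing_rack between 0.121 and 0.161 m and y of carton_green_centre in the frame of dispatch_rack between -0.154 and -0.128 m)) and x of carton_white_centre in the frame of dispatch_rack between -0.015 and 0.015 m and z of carton_white_centre in the frame of dispatch_rack between 0.039 and 0.051 m and ((y of tray_white in the frame of packing_rack between -0.161 and -0.121 m and y of carton_white_centre in the frame of dispatch_rack between 0.128 and 0.154 m) or (y of tray_white in the frame of packing_rack between -0.067 and -0.027 m and y of carton_white_centre in the frame of dispatch_rack between 0.034 and 0.06 m) or (y of tray_white in the frame of packing_rack between 0.027 and 0.067 m and y of carton_white_centre in the frame of dispatch_rack between -0.06 and -0.034 m) or (y of tray_white in the frame of packing_rack between 0.121 and 0.161 m and y of carton_white_centre in the frame of dispatch_rack between -0.154 and -0.128 m))); the robot touches nothing.
It fails at once if a carton is dropped or slammed into the dispatch rack (over 0.6 m/s within 25 mm of the bay floor) ((x of carton_red_centre in the frame of dispatch_rack between -0.045 and 0.045 m and y of carton_red_centre in the frame of dispatch_rack between -0.192 and 0.192 m and z of carton_red_centre in the frame of dispatch_rack below 0.07 m and linear speed of carton_red above 0.6 m/s) or (x of carton_yellow_centre in the frame of dispatch_rack between -0.045 and 0.045 m and y of carton_yellow_centre in the frame of dispatch_rack between -0.192 and 0.192 m and z of carton_yellow_centre in the frame of dispatch_rack below 0.07 m and linear speed of carton_yellow above 0.6 m/s) or (x of carton_green_centre in the frame of dispatch_rack between -0.045 and 0.045 m and y of carton_green_centre in the frame of dispatch_rack between -0.192 and 0.192 m and z of carton_green_centre in the frame of dispatch_rack below 0.07 m and linear speed of carton_green above 0.6 m/s) or (x of carton_white_centre in the frame of dispatch_rack between -0.045 and 0.045 m and y of carton_white_centre in the frame of dispatch_rack between -0.192 and 0.192 m and z of carton_white_centre in the frame of dispatch_rack below 0.07 m and linear speed of carton_white above 0.6 m/s)).
It fails at once if a carton is tipped over (angle between any of carton_red_centre, carton_yellow_centre, carton_green_centre, carton_white_centre's own z axis and vertical above 0.8 rad).
It fails at once if the mug is pushed away (distance of mug from where it was at the start of the episode above 0.03 m).
It fails at once if the roll of tape is pushed away (distance of tape_roll from where it was at the start of the episode above 0.03 m).
It fails at once if the stapler is pushed away (distance of stapler from where it was at the start of the episode above 0.03 m).
It also fails if it takes over 99 s, if anything falls off the work surface, if the arm or the gripper's body presses on something with over 40 N, if the wrist force passes 120 N, or if a joint passes its speed limit or range.

## Working session

There is one attempt and no reset: what is moved stays moved. The work goes in short steps, each a Python script; the robot and the scene stay as the last script left them, time stands still between calls to the robot, and variables do not carry over. Pictures are saved under pics/ and viewed, about 12 in all and at most 16, crops included, and the job is handed in when it is done.

```bash
mkdir -p pics
python3 - <<'E'
from station import manip
import cv2,numpy as np
for n in ("scene","top"):
    c=manip.camera(n); cv2.imwrite(f"pics/{n}1.png",c["frame"][:,:,::-1])
    print(n,c["intrinsics"].tolist(),np.round(c["extrinsics"],4).tolist())
o=manip.get_obs();print(o["time"],o["tool_rot"],o["ee_pos"],o["gripper_width"])
E
```

```text
scene [[441.1876554100789, 0.0, 318.95271814571083], [0.0, 441.1876554100789, 233.7023648697401], [0.0, 0.0, 1.0]] [[0.2948, 0.7014, -0.649, 1179.1731], [0.9556, -0.217, 0.1995, -168.5919], [-0.0009, -0.679, -0.7342, 727.4142], [0.0, 0.0, 0.0, 1.0]]
top [[612.5964840401814, 0.0, 324.9137220839706], [0.0, 612.5964840401814, 240.7281334922357], [0.0, 0.0, 1.0]] [[-0.0101, -0.9805, 0.196, 337.4924], [-0.9999, 0.0083, -0.0099, 3.3097], [0.0081, -0.1961, -0.9805, 1504.7254], [0.0, 0.0, 0.0, 1.0]]
0.1 [[ 3.54902469e-01 -6.38036048e-04 -9.34903113e-01]
 [ 9.34901720e-01 -1.61404892e-03  3.54903042e-01]
 [-1.73542029e-03 -9.99998494e-01  2.36710521e-05]] [186.07509349 490.19895986 195.15810233] 0.9980619239640514
```

View pics/top1.png

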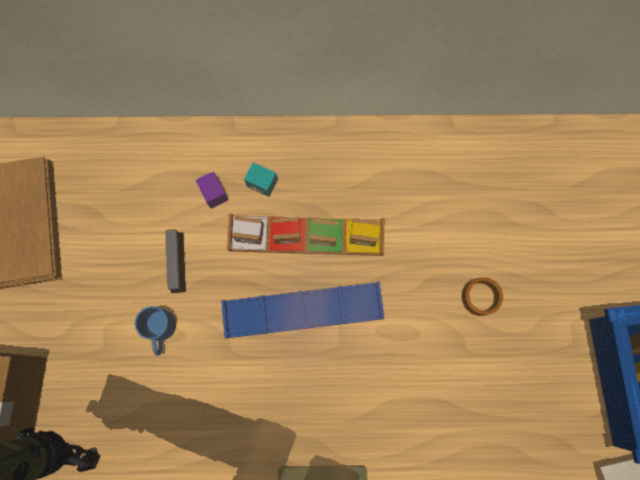

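View pics/scene1.png

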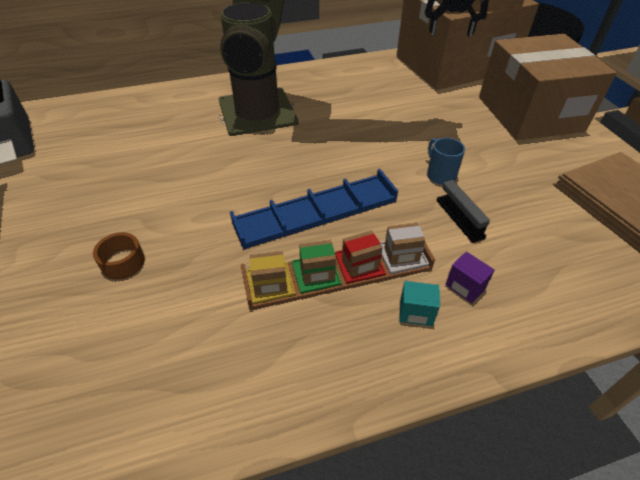

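Top view, from image left (+y): white (248,232), red (287,236), green (325,236) and yellow (364,237) on the brown board. The blue rack spans (222–384, 283–337) and is nearer the robot. The purple (211,189) and turquoise (261,179) boxes stand outside the trays, so they are decoys. I'll confirm with an enlarged crop.

Run:
```python
import cv2
a=cv2.imread("pics/top1.png")[208:344,218:392]
cv2.imwrite("pics/topc.png",cv2.resize(a,None,fx=4.4,fy=4.4,interpolation=cv2.INTER_CUBIC))
a=cv2.imread("pics/scene1.png")[170:310,228:440]
cv2.imwrite("pics/scenec.png",cv2.resize(a,None,fx=3.7,fy=3.7,interpolation=cv2.INTER_CUBIC))
```

```text
(no output)
```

View pics/topc.png

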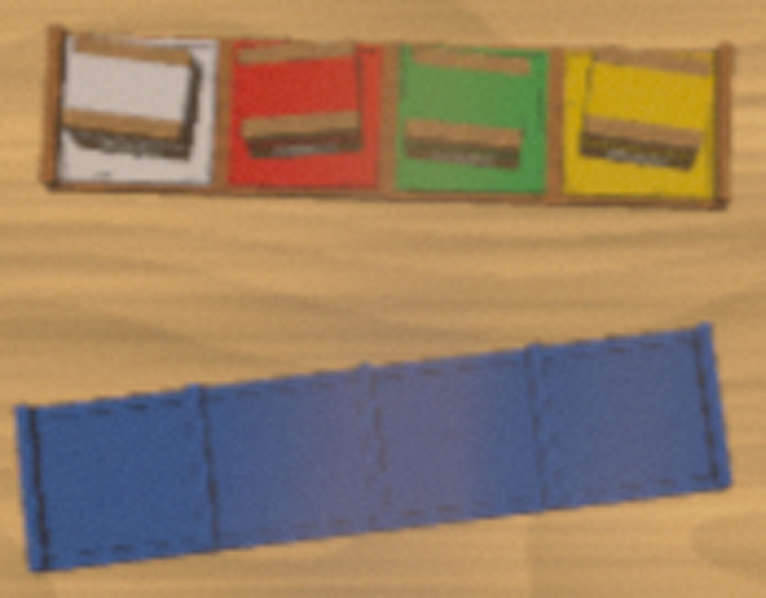

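View pics/scenec.png

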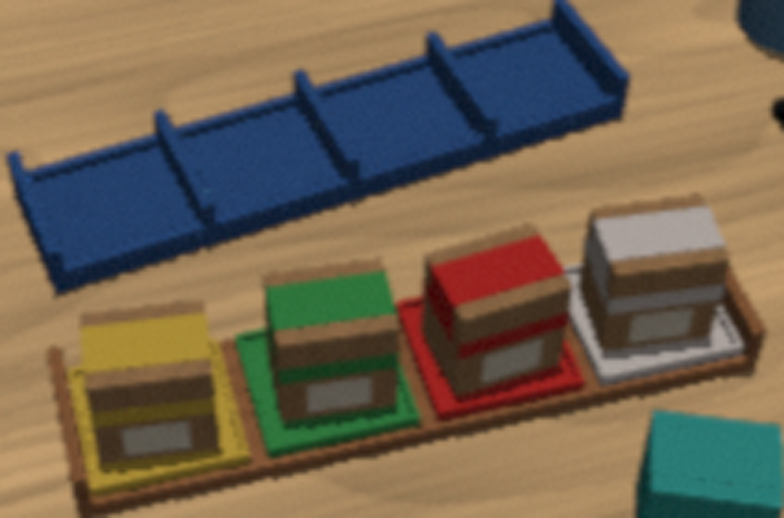

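The four cartons sit in trays of their own colour. From image left, the order is white, red, green, yellow, so white goes to y=-141, red to -47, green to +47 and yellow to +141. I'll fit the poses from the corners I read off.

```bash
cat > h.py <<'E'
from station import manip
import cv2,numpy as np
from scipy.optimize import least_squares
K=np.array([[612.5964840401814,0,324.9137220839706],[0,612.5964840401814,240.7281334922357],[0,0,1]])
def proj(c,P):
    E=np.array(c["extrinsics"]);p=(np.atleast_2d(P)-E[:3,3])@E[:3,:3]
    uv=p@np.array(c["intrinsics"]).T
    return uv[:,:2]/uv[:,2:]
def wpts(pose,P):
    x,y,a=pose;P=np.atleast_2d(P).astype(float)
    return P@np.array([[np.cos(a),-np.sin(a),0],[np.sin(a),np.cos(a),0],[0,0,1]]).T+[x,y,0]
def box(hx,hy,z): return [[hx,hy,z],[hx,-hy,z],[-hx,-hy,z],[-hx,hy,z]]  # image TL,TR,BR,BL in top view
def fit(c,P,uv,x0): 
    r=least_squares(lambda q:(proj(c,wpts([q[0],q[1],q[2]/100],P))-uv).ravel(),x0)
    return np.array([r.x[0],r.x[1],r.x[2]/100]),np.sqrt(np.mean(r.fun**2))
E
cat > m.py <<'E'
from h import *
import json
c=manip.camera("top");s=manip.camera("scene")
f=lambda L:(np.array(L)+.5)/4.4-.5+[218,208]
D={"disp":(box(45,192,36),[(17,407),(711,324),(731,487),(36,571)],(300,50,0)),
"pack":(box(45,192,36),[(50,28),(732,44),(725,207),(46,189)],(450,50,0)),
"white":(box(25,32,81),[(76,36),(198,50),(190,138),(64,126)],(450,190,0)),
"red":(box(25,32,81),[(238,47),(356,40),(361,133),(244,140)],(450,90,0)),
"green":(box(25,32,81),[(409,46),(530,54),(522,140),(404,138)],(450,0,0)),
"yellow":(box(25,32,81),[(590,49),(712,56),(705,148),(582,135)],(450,-90,0))}
R={};fs=s["frame"][:,:,::-1].copy();ft=c["frame"][:,:,::-1].copy()
fs=cv2.resize(fs[170:310,228:440],None,fx=3.7,fy=3.7);ft=cv2.resize(ft[208:344,218:392],None,fx=4.4,fy=4.4)
for k,(P,uv,x0) in D.items():
    p,e=fit(c,P,f(uv),x0);R[k]=p.tolist();print(k,p.round(3),round(e,2))
    for im,cc,o,z in((fs,s,[228,170],3.7),(ft,c,[218,208],4.4)):
        q=(proj(cc,wpts(p,P))-o)*z
        cv2.polylines(im,[q.astype(int)],True,(255,0,255),1)
for k in("white","red","green","yellow"):
    a=R["pack"][2];d=np.array(R[k][:2])-R["pack"][:2];print(k,(np.array([[np.cos(a),np.sin(a)],[-np.sin(a),np.cos(a)]])@d).round(1))
json.dump(R,open("R.json","w"));cv2.imwrite("pics/ov.png",np.hstack([cv2.resize(fs,(400,264)),cv2.resize(ft,(400,264))]) if 0 else fs)
E
python3 m.py
```

```text
disp [4.64886e+02 4.28930e+01 1.10000e-01] 0.71
pack [ 6.48119e+02  3.49650e+01 -3.40000e-02] 0.91
white [ 6.55828e+02  1.72470e+02 -1.06000e-01] 0.56
red [6.53695e+02 8.18460e+01 5.60000e-02] 0.26
green [ 6.50461e+02 -8.13500e+00 -6.20000e-02] 0.36
yellow [ 6.48259e+02 -1.06026e+02 -9.70000e-02] 0.45
white [  3.  137.7]
red [ 4. 47.]
green [  3.8 -43. ]
yellow [   5.  -140.9]
```

View pics/ov.png

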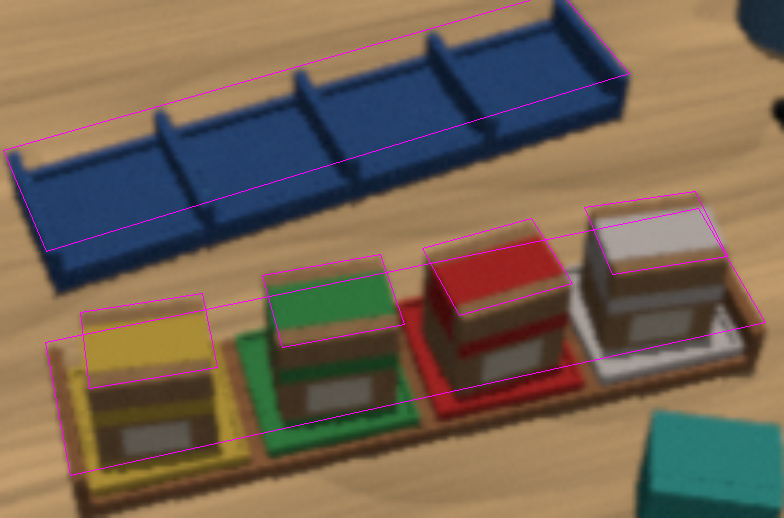

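The carton fits agree with the scene view to about 2 mm. The rack outline is about 3 mm off, so I'll refit both racks with both cameras, then move above the white carton and check from close by.

```bash
cat >> h.py <<'E'
import json
def rot(a): return np.array([[np.cos(a),0,-np.sin(a)],[np.sin(a),0,np.cos(a)],[0,-1,0]])
def wproj(c,P):
    E=np.array(c["extrinsics"]);k=np.array(c["intrinsics"]);p=(np.atleast_2d(P)-E[:3,3])@E[:3,:3]
    n=np.hypot(p[:,0],p[:,1]);t=np.arctan2(n,p[:,2])/n
    return np.c_[k[0,0]*t*p[:,0]+k[0,2],k[1,1]*t*p[:,1]+k[1,2]]
E
python3 - <<'E'
from h import *
c=manip.camera("top");s=manip.camera("scene")
R=json.load(open("R.json"))
ft=lambda L:(np.array(L)+.5)/4.4-.5+[218,208]
fs=lambda L:(np.array(L)+.5)/3.7-.5+[228,170]
PT=[[45,192,36],[45,-192,36],[-45,-192,0],[-45,192,0]];PS=[[-45,-192,36],[-45,192,36],[45,192,36],[45,-192,0],[45,192,0]]
PT=np.array(PT);PS=np.array(PS)
uvT=ft([(17,407),(711,324),(731,487),(36,571)]);uvS=fs([(12,153),(557,-2),(628,75),(58,293),(622,118)])
g=lambda q:np.r_[(proj(c,wpts([q[0],q[1],q[2]/100],PT))-uvT).ravel(),(proj(s,wpts([q[0],q[1],q[2]/100],PS))-uvS).ravel()]
r=least_squares(g,(465,43,11));print(r.x,g(r.x).round(1))
R["disp"]=[r.x[0],r.x[1],r.x[2]/100];json.dump(R,open("R.json","w"))
x,y,a=R["white"]
manip.move_ptp([x,y,170],rot(a))
w=manip.camera("wrist");im=w["frame"][:,:,::-1].copy()
for k in("white","red","green","yellow"):
    cv2.polylines(im,[wproj(w,wpts(R[k],box(25,32,81))).astype(int)],True,(255,0,255),1)
e=wpts(R["disp"],[[45,y,36] for y in np.linspace(192,-192,40)]+[[-45,y,36] for y in np.linspace(-192,192,40)])
cv2.polylines(im,[wproj(w,e).astype(int)],True,(0,255,255),1)
cv2.imwrite("pics/w1.png",im);print(manip.get_obs()["time"],manip.get_obs()["ee_pos"],w["extrinsics"])
E
```

```text
[465.69862923  43.01354445  11.13620428] [-0.4 -0.4  0.5 -0.6 -0.4  0.6  0.9  0.7 -1.8  0.1  1.6 -1.4  0.9 -0.
 -0.5  0.6  0.6 -0.4]
2.3917 [655.31015848 173.83255017 170.29423048] [[ 9.94437800e-01 -1.00058119e-01 -3.28912649e-02  6.64936944e+02]
 [-1.05325043e-01 -9.45628873e-01 -3.07721740e-01  2.52173222e+02]
 [-3.12871190e-04  3.09474404e-01 -9.50907722e-01  3.48684042e+02]
 [ 0.00000000e+00  0.00000000e+00  0.00000000e+00  1.00000000e+00]]
```

View pics/w1.png

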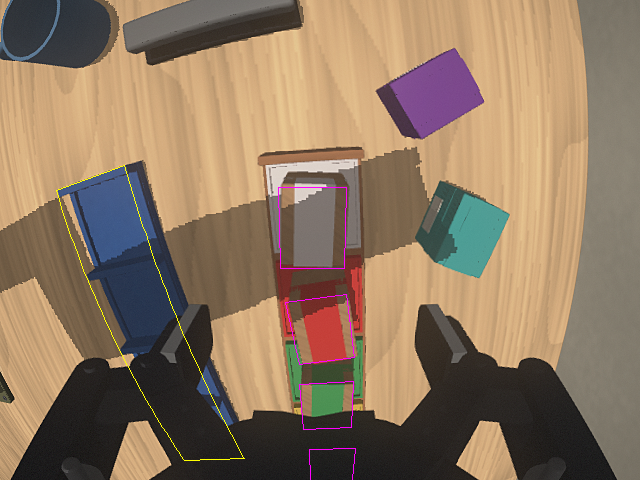

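The close view confirms it. The white carton at (313,228) lies on its fitted outline, the finger path is clear, turquoise (465,230) is well off to the side, and the dispatch cheek (58–126,166–190) matches. I'll do the white carton now.

```bash
cat >> h.py <<'E'
R=json.load(open("R.json"))
BAY={"white":-141,"red":-47,"green":47,"yellow":141}
def cycle(k,dy=0):
    x,y,a=R[k]; A=rot(a)
    manip.line_to([x,y,150],350,rot=A)
    manip.line_to([x,y,38],120)
    manip.set_gripper(0.0); print(k,"grip",round(manip.get_obs()["gripper_width"],3))
    manip.line_to([x,y,160],150)
    g=manip.get_obs(); print(" lifted",round(g["gripper_width"],3),g["contact_force"].round(1))
    b=wpts(R["disp"],[0,BAY[k]+dy,0])[0]; B=rot(R["disp"][2])
    manip.line_to([b[0],b[1],160],250,rot=B)
    manip.line_to([b[0],b[1],48],120)
    s=manip.line_to([b[0],b[1],32],25,f_stop=5)
    o=manip.get_obs();print(" touch",s,o["ee_pos"].round(1),b[:2].round(1),o["contact_force"].round(1))
    manip.set_gripper(0.85)
    manip.line_to([b[0],b[1],160],180); print(" t",round(manip.get_obs()["time"],1))
E
python3 - <<'E'
from h import *
manip.set_gripper(0.85)
cycle("white")
c=manip.camera("top");a=c["frame"][200:352,210:402,::-1]
w=manip.camera("wrist")["frame"][:,:,::-1]
a=cv2.resize(a,(606,480),interpolation=cv2.INTER_CUBIC)
cv2.imwrite("pics/p1.png",cv2.resize(np.hstack([a,w]),(798,307)))
E
```

```text
white grip 0.557
 lifted 0.555 [ 0.7 -0.5 -2. ]
 touch True [481.5 -97.3  36.6] [481.4 -97.1] [-0.3  0.3  5.1]
 t 9.6
```

View pics/p1.png

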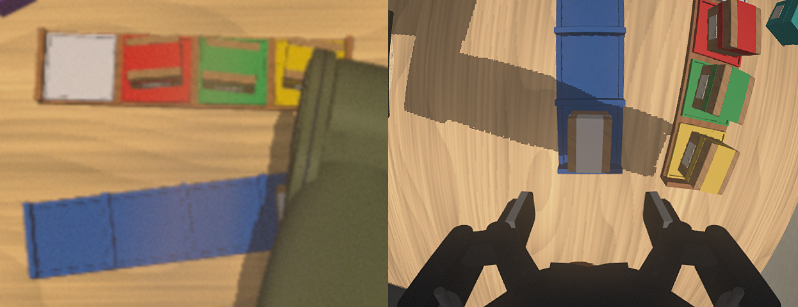

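White stands square in the right-end bay (left crop 590,140; touched down at TCP z 36.6). I'll do the other three, then check all of them.

Run:
```python
from h import *
for k in("red","green","yellow"):
    cycle(k)
    if manip.get_obs()["gripper_width"]<.5: break
manip.movej([69.213, 14.897, -7.913, 67.191, 0, 90])
print(manip.get_obs()["time"])
for n,(r0,r1,c0,c1),z in(("top",(208,344,218,392),4.4),("scene",(165,300,225,437),3.7)):
    c=manip.camera(n);im=cv2.resize(c["frame"][r0:r1,c0:c1,::-1],None,fx=z,fy=z,interpolation=cv2.INTER_CUBIC)
    for k,y in BAY.items():
        P=wpts(R["disp"],np.array(box(25,32,78))+[0,y,0])
        cv2.polylines(im,[((proj(c,P)-[c0,r0])*z).astype(int)],True,(255,0,255),1)
    cv2.imwrite(f"pics/{n}2.png",im)
```

```text
red grip 0.554
 lifted 0.553 [ 0.5 -0.2 -2.3]
 touch True [471.2  -3.7  36.5] [470.9  -3.7] [ 0.3 -1.4  4.4]
 t 16.7
green grip 0.558
 lifted 0.555 [-0.3  0.6 -2.9]
 touch True [460.6  89.8  36.7] [460.5  89.7] [-1.3 -0.4  5.8]
 t 23.6
yellow grip 0.556
 lifted 0.552 [ 0.1 -0.2 -2.6]
 touch True [450.1 183.2  36.8] [450.  183.1] [-0.2  0.1  3.5]
 t 31.2
32.725
```

View pics/top2.png

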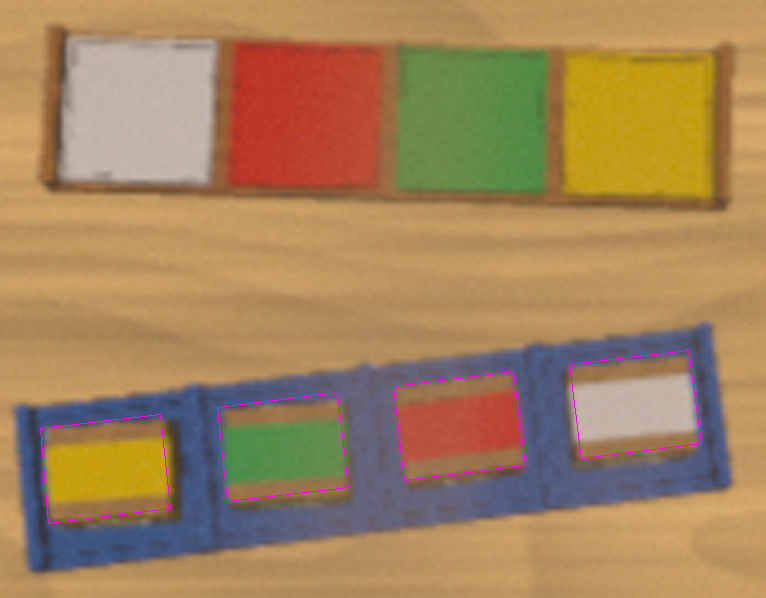

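View pics/scene2.png

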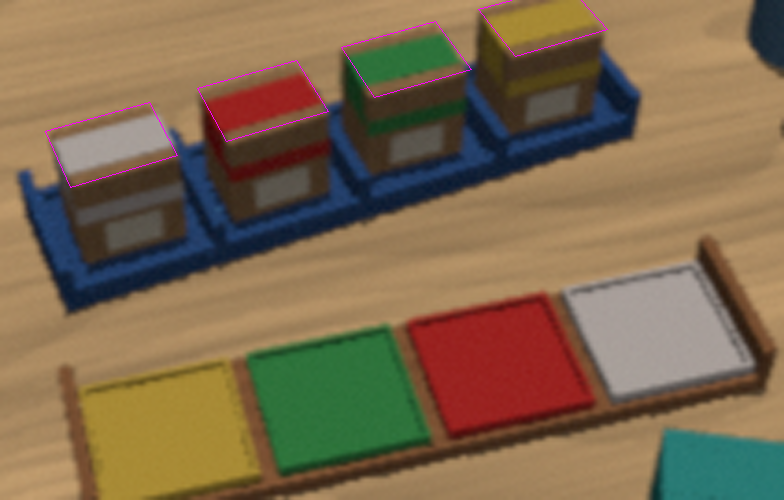

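Both views show the cartons within about 3 mm of the predicted outlines: yellow (106,470), green (284,447), red (460,426) and white (634,405) in the top crop. They stand upright and square, and the arm is clear.

```bash
python3 -c "
from station import manip
manip.sleep(0.5); print(manip.finish_job())"
```

```text
the job is handed in; nothing more can be done
None
```

I moved all four cartons into the dispatch rack in reverse order and handed the job in at about 33 s of the 99 s allowed. White is in the right-end bay, then red, green and yellow going left.

- **Lowering:** each carton was lowered at 25 mm/s until a light touch. The fingers were at 36.5–36.8 mm then, about 1.5 mm higher than predicted, and the pictures show the cartons seated.
- **Final position:** the last top and scene pictures show all four upright and square. They are within about 3 mm of their bay centres, on a rack pose that was itself fitted from the cameras to about 2–3 mm.
- **Surroundings:** the arm ended back at its start pose, clear of everything. I planned no motion near the mug, tape roll or stapler, but I did not check their final positions separately.

The first rack fit, from the top camera alone, was about 3 mm off in the scene view. I refitted it with both cameras before placing anything, and no other check failed.

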